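# Screw down the pantry shelf's levelling foot with a bar

### The arm

A 6-joint arm with a two-finger parallel gripper is mounted at the origin on the work surface. World frame = base frame: x ahead of the robot, y to its left, z up, the work surface at z = 0. Lengths are in m, angles in rad, forces in N, time in s.
With the tool pointing down it reaches from about 0.375 to 0.9 m from the base axis. Payload 3.1 kg.
Tool frame: the origin (TCP) lies at the very end of the fingers, on their centre line; the grasp point (between the pads) lies 19 mm behind it (manip.grasp_offset is the distance from the TCP to the grasp point, in m); y points along the fingers, z is the direction in which the jaws open and shut, and the axes are right-handed (so a half turn about y gives the same grasp; the last joint's range is limited). The gripper opens to 85 mm and grips with 20 to 120 N. Pads are 22 mm wide; open, the fingers measure 114 mm over their backs; the gripper's body (76 mm by 85 mm) begins 54 mm behind the grasp point. The pads swing forward as they close: fully open they stand 13 mm farther back than shut.
Start: joints at [1.028, 0.527, 1.433, -0, 1.181, -0.178], TCP at [0.222, 0.584, 0.231] pointing down, gripper open.
Joint ranges: [-3.08, 3.08], [-0.75, 2.2], [0.22, 2.44], [-1.43, 4.57], [0, 2.65], [-2.85, 2.85]. Speed limits (rad/s): [2.79, 2.79, 3.14, 3.14, 3.14, 3.14].

### API

Orientations are given as a unit quaternion [x, y, z, w].
In Python, from station import manip gives the robot as it stands.
- The arm moves only by the tool apply_moves, never from a script. Its argument "motion" is a list of rows, each a list of 5 numbers: the finger opening in mm, from 0 to 85.4, then the shift along the tool's x, y, z in units of 30 mm (1.0 is 30 mm), then the turn about the tool's y in units of 10 degrees (1.0 is 10 degrees). In form: [[fingers, x, y, z, twist], ...]. A call has 1 to 12 rows; each row is the pose to reach, as a shift and turn from the pose commanded when the call began, along the tool's axes at that moment; what a row does not reach only later rows make up. A row lasts 1/8 s, in which the tool goes at most 62.5 mm and 10.7 degrees, less where a joint would pass 70% of its speed; a pose out of reach is approached as far as the arm can. A call with a gripper value outside its range is refused whole. The fingers move at their own pace and stop on an object; "squeeze" is the grip in N (left out, the last holds). Time passes only in rows, so rows that repeat a pose let the fingers close. It gives the time, the measured TCP pose, the force and the opening at its end, in the units of the state.
- manip.sense(): the state, without advancing time (a new reading comes with each control period).
- manip.snapshot(name): name is "side" or "top"; returns the picture (400x640x3 uint8, red, green, blue); there is no depth.
- manip.get_calibration(name): a dict with "intrinsics" (3x3 intrinsics, pixels), "extrinsics" (4x4, takes a point from camera to world coordinates). Camera axes: x right, y up, looking along -z (the intrinsics and any distortion apply to the point x, -y, -z); pixel columns grow to the right and rows downward; lengths in m; the calibration is good to about 2 mm. A picture is of the moment at which its call begins. get_calibration takes no time and is no camera call.
- manip.sign_off(): hands the job in, once; it reports no verdict.
The state is a dict: "t": time; "q": joint angles; "qd": joint speeds; "tau": joint torques, N m; "tcp_pos": TCP position; "tool_rot": TCP orientation; "force": force on the tool from outside, world axes, zero at the start; "ft_torque": the same for the moment, N m; "finger_gap": opening from 0.0 (shut) to 1.0 (fully open).
Only numpy, scipy, OpenCV 4.12 (cv2) and the standard library are available. Lean on these libraries where they do the work, as an engineer would, in place of code of your own. Each camera call takes 0.05 s, during which the arm holds its last target.

### The job

Take the steel bar out of its holder and use it to screw down the shelf's levelling foot: stand it in a hole of the collar through the curved window, push the collar round clockwise as seen from above, and move the bar to the next hole each time it comes near the window's end. Stop when the rubber foot bears firmly on its plate, that is when the bar takes about 6 or 7 N more push than it took while the foot ran free; do not overtighten it, do not force the bar, and keep the fingers off the leveller itself. Leave the bar standing in a collar hole when you let go of it, and leave the bottle, the tin and the basket where they are.

Things in the scene. Friction and masses are not known exactly. Their poses are not given: they have to be found in the camera images.
- leveller: Fixed corner of a low white shelf board (top 78 mm above the counter) with a round dark steel housing, 148 mm across, cover top 110 mm up. Origin on the counter under the screw's axis, z up. The cover's one curved window (radii 38 to 64 mm) is centred on the leveller's -x direction, open 47 degrees to each side; the centre of a bar standing in it can go 40 degrees to each side.
- axis (a point): point on the screw's axis at the cover's top (cover 4 mm thick). Bottle and tin stand on the board 120 mm to the leveller's +x side of it.
- screw: fixed gear under the cover that carries collar and spindle; origin on the counter under the axis, its yaw means nothing to the user. The collar turns clockwise seen from above to drive the foot down, starts 1.2 to 1.9 rad short of the foot touching, and stays where it is left.
- hole0 (a point): mouth centre of a collar hole, 50 mm from the axis, 103 mm above the counter (7 mm below the cover's top). Six such upright blind pockets, 60 degrees apart, turn with the steel collar under the cover; only those in the window can be used. Each is 14.5 mm wide along the direction of turning, 15 mm long radially, 20 mm deep (floor 83 mm above the counter).
- hole1 (a point): mouth centre of another collar hole, see hole0
- hole2 (a point): mouth centre of another collar hole, see hole0
- hole3 (a point): mouth centre of another collar hole, see hole0
- hole4 (a point): mouth centre of another collar hole, see hole0
- hole5 (a point): mouth centre of another collar hole, see hole0
- spindle: threaded steel spindle, 25 mm thick, in the collar's middle, with a 52 mm rubber foot below; origin at its top end, 8 mm above the cover at the start. Goes down 3.8 mm per rad of collar turn. Running free the collar takes a steady push of 8 to 10 N at the hole circle; once the foot touches, 11 to 13 N more per further rad as the rubber yields (foot load 171 N per rad).
- plate: fixed round steel bearing plate under the foot, 110 mm across, origin at its underside's centre; the packing on it (80 mm across) has its top 12 mm above the counter, give or take 1.2 mm, unmeasured.
- bar_mid (a point): middle (half-way up) of the loose plain round steel bar, 12 mm thick, 110 mm long, 0.1 kg, standing upright in its holder at the start; z along the bar, up
- bar_tip (a point): lower end of the bar, 55 mm below its middle; the last 4 mm taper to 7 mm thick
- holder: fixed black block 70 x 70 x 34 mm with an upright hole 14 mm wide whose floor is 6 mm above the counter, in which the bar stands 76 mm proud; origin at the underside's centre
- bottle: bystander: loose clear water bottle, 62 mm thick, 188 mm high, on the board; origin at its underside
- tin: bystander: loose tin, 72 mm thick, 110 mm high, on the board; origin at its underside
- basket: bystander: loose white open basket 200 x 130 x 90 mm on the counter; origin at its underside's centre
There are look-alikes about, which are no part of the job. There is more than one size of the screw; the job needs the largest.

How it is judged:
On the way, in this order (a step that is already met when the one before it is completed fails the run):
1. the bar stands in a hole of the collar (height (world z) of bar_tip below 0.096 m and horizontal distance between bar_tip and axis below 0.062 m and angle between bar_mid's own z axis and vertical below 0.4 rad), for 0.2 s.
2. the foot bears firmly on its plate (contact force between spindle and plate above 50 N), for 0.2 s.
At the end, for the whole second after the job is handed in: The foot bears on its plate with 50 to 120 N (the bar's push 4 to 9 N above free running); the bar, released and at rest, stands in a collar hole, its lower end inside the collar, leaning less than 0.4 rad; bottle, tin and basket are where they were (all of step 1 and contact force between spindle and plate between 50 and 120 N and linear speed of bar below 0.02 m/s); the robot touches nothing.
It fails at once if the foot is overtightened (more than 150 N on its plate) (contact force between spindle and plate above 150 N).
It fails at once if the bar is forced (more than 40 N against the leveller) (contact force between bar and leveller above 40 N or contact force between bar and screw above 40 N).
It fails at once if the fingers press on the leveller (more than 8 N) (contact force between the fingers and leveller above 8 N or contact force between the fingers and screw above 8 N).
It fails at once if bottle, tin or basket is moved by more than 30 mm (distance of any of bottle, tin, basket from where it was at the start of the episode above 0.03 m).
It also fails if it takes over 72 s, if anything falls off the work surface, if the arm or the gripper's body presses on something with over 40 N, if the wrist force passes 120 N, or if a joint passes its speed limit or range.

## Working session

There is one attempt and no reset: what is moved stays moved. The work goes in short steps, Python scripts to look and compute and a tool call to move; the robot and the scene stay as the last step left them, time stands still between calls to the robot, and variables do not carry over. Pictures are saved under pics/ and viewed, and the job is handed in when it is done.

Besides the shell and the picture viewer there is one more tool, called by a JSON object that holds its "name" and its "arguments", one argument or row to a line. apply_moves: Moves the arm, as the interface text tells. Its arguments: {"type":"object","properties":{"motion":{"type":"array"},"squeeze":{"type":"number"}},"required":["motion"]}

```bash
ls; mkdir -p pics; python3 - <<'E'
from station import manip
import cv2,numpy as np
np.set_printoptions(precision=4,suppress=True)
for n in("side","top"):
    im=manip.snapshot(n); cv2.imwrite(f"pics/{n}0.png",im[:,:,::-1])
    c=manip.get_calibration(n); print(n,np.array(c["intrinsics"]),np.array(c["extrinsics"]),c.keys())
print(manip.sense(),manip.grasp_offset)
E
```

```text
pics
side [[464.3646   0.     329.8211]
 [  0.     464.3646 202.9332]
 [  0.       0.       1.    ]] [[ 0.9631  0.1908 -0.1898  0.2877]
 [-0.2689  0.6566 -0.7047 -0.8383]
 [-0.0098  0.7297  0.6837  0.9654]
 [ 0.      0.      0.      1.    ]] dict_keys(['intrinsics', 'extrinsics'])
top [[508.3142   0.     324.2189]
 [  0.     508.3142 197.5922]
 [  0.       0.       1.    ]] [[ 0.0228  0.9972 -0.0714  0.4279]
 [-0.9997  0.0234  0.0075  0.0498]
 [ 0.0091  0.0712  0.9974  1.4133]
 [ 0.      0.      0.      1.    ]] dict_keys(['intrinsics', 'extrinsics'])
{'t': 0.1, 'q': array([ 1.0285,  0.5284,  1.4338, -0.    ,  1.1814, -0.1785]), 'qd': array([-0.0011, -0.0041, -0.0026,  0.001 ,  0.0005, -0.001 ]), 'tau': array([ -0.0004, -44.3304, -17.8585,  -0.0003,   0.0039,  -0.    ]), 'tcp_pos': array([0.222 , 0.5835, 0.2304]), 'tool_rot': array([ 0.6961, -0.1282,  0.1277, -0.6948]), 'force': array([ 0.2304,  0.6277, -0.2475]), 'ft_torque': array([ 0.0508, -0.0191, -0.0465]), 'finger_gap': 0.9979984653078143} 0.0187
```

View pics/side0.png

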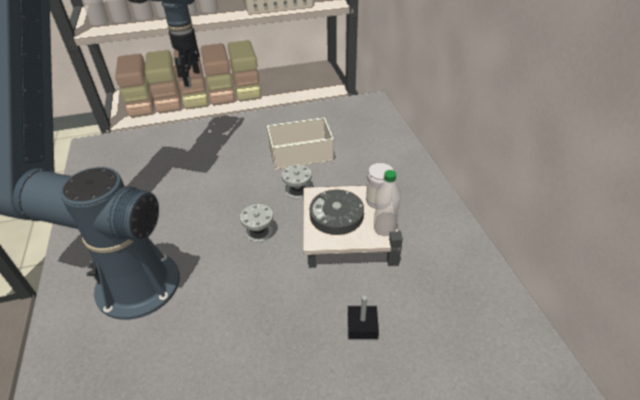

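View pics/top0.png

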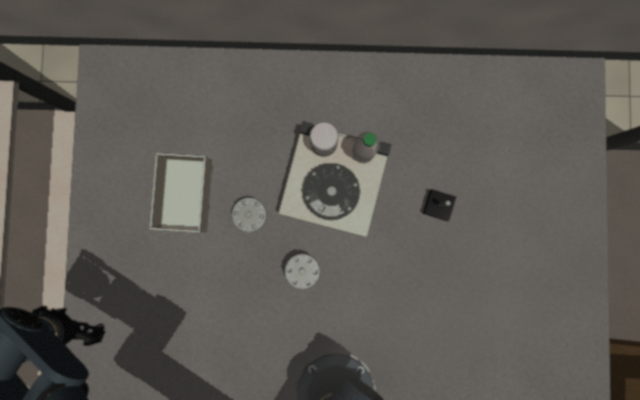

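The side view shows the leveller on its board at about (336,210), the bar in its holder at (363,320), the basket at (300,142) and two look-alike screws at (257,218) and (296,178). The top view shows the housing at (331,190), the window on its lower side, and the holder at (438,205). I'll zoom in.

```bash
cat > h.py <<'E'
import numpy as np,cv2
from station import manip
np.set_printoptions(precision=4,suppress=True)
C={n:manip.get_calibration(n) for n in("side","top")}
def px(n,p):
    K=np.array(C[n]["intrinsics"]);E=np.array(C[n]["extrinsics"])
    q=np.linalg.inv(E)@np.append(p,1); v=K@np.array([q[0],-q[1],-q[2]]); return v[:2]/v[2]
def ray(n,uv,z):
    K=np.array(C[n]["intrinsics"]);E=np.array(C[n]["extrinsics"])
    d=np.linalg.inv(K)@np.array([uv[0],uv[1],1.]); d=E[:3,:3]@np.array([d[0],-d[1],-d[2]]);o=E[:3,3]
    return o+d*(z-o[2])/d[2]
def crop(im,name,x,y,w,h,s):
    c=cv2.resize(im[y:y+h,x:x+w],None,fx=s,fy=s,interpolation=cv2.INTER_CUBIC)
    cv2.imwrite(f"pics/{name}.png",c[:,:,::-1])
E
python3 - <<'E'
from h import *
t=cv2.imread("pics/top0.png")[:,:,::-1];s=cv2.imread("pics/side0.png")[:,:,::-1]
crop(t,"t1",270,110,130,130,6);  # scale 4.6
c=cv2.imread("pics/t1.png");cv2.imwrite("pics/t1.png",cv2.resize(c,(598,598)))
crop(s,"s1",295,155,120,110,5)
crop(t,"t2",415,180,50,50,10); crop(s,"s2",335,285,60,60,9)
print(ray("top",(331,190),.11),ray("top",(438,205),.034))
E
```

```text
[0.5411 0.023  0.11  ] [ 0.5136 -0.2708  0.034 ]
```

View pics/t1.png

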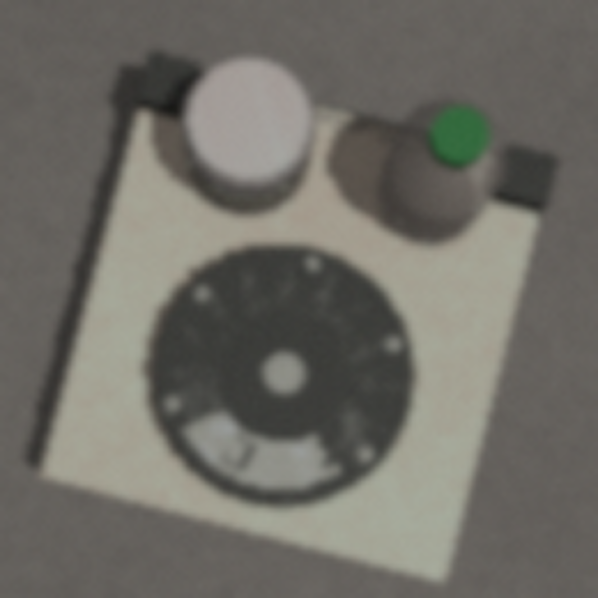

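View pics/s1.png

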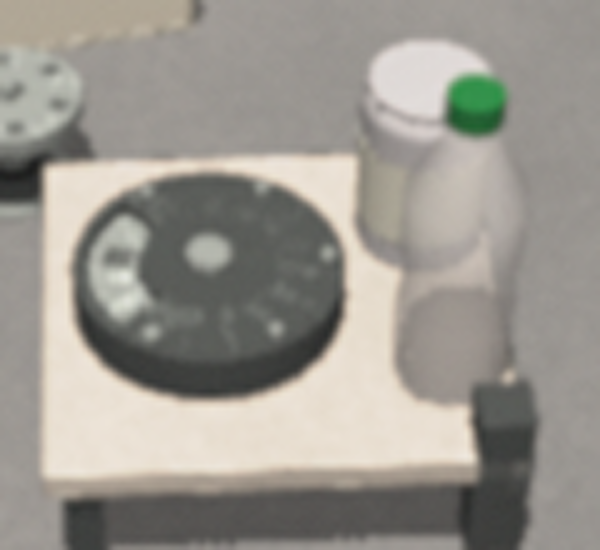

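View pics/t2.png

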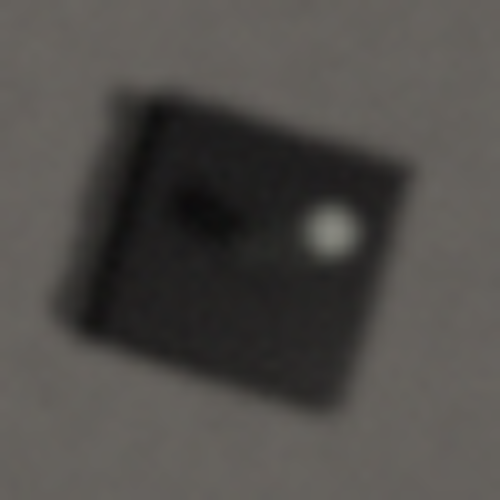

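View pics/s2.png

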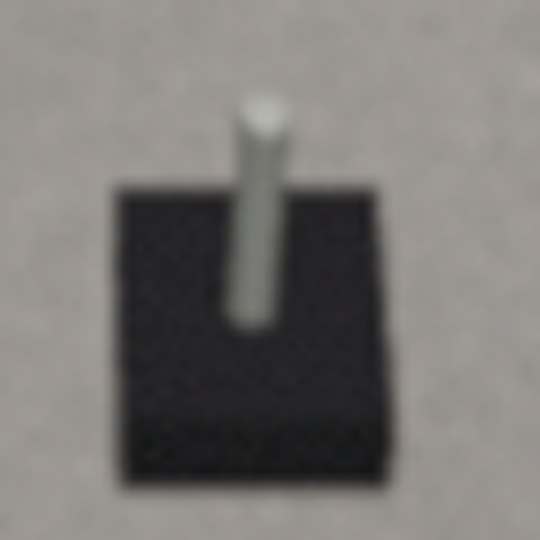

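```bash
python3 - <<'E'
from h import *
t=cv2.imread("pics/top0.png")[:,:,::-1];s=cv2.imread("pics/side0.png")[:,:,::-1]
crop(t,"t3",300,160,64,64,12)
c=cv2.imread("pics/t3.png");cv2.imwrite("pics/t3.png",cv2.resize(c,(600,600)))
crop(s,"s3",305,185,64,54,11)
# fit: bright marks (bolts) & board
# Bar top from both views
tp=np.array([415+330/10-.5+.05,180+230/10-.5]); sp=np.array([335+265/9-.5,285+112/9-.5])
print("bar top",ray("top",tp,.11+.006-.034+.034),ray("top",tp,.116),ray("side",sp,.116))
sb=np.array([335+252/9-.5,285+322/9-.5]);print("bar base",ray("side",sb,.034))
ax=np.array([270+281/4.6-.5,110+374/4.6-.5]);print("axis",ray("top",ax,.11), ray("top",(270+284/4.6-.5,110+373/4.6-.5),.118))
print("side",ray("side",(295+209/5-.5,155+253/5-.5),.118),ray("side",(295+209/5-.5,155+268/5-.5),.110))
p=[ray("top",(270+a/4.6-.5,110+b/4.6-.5),.078) for a,b in((45,475),(446,580),(540,212),(135,112))]
print(p)
for i in range(4):
  d=p[(i+1)%4]-p[i];print(np.degrees(np.arctan2(d[1],d[0])),np.linalg.norm(d))
p=[ray("side",(295+a/5-.5,155+b/5-.5),.078) for a,b in((44,478),(475,470),(44,165))]
for i in (1,2):
  d=p[i]-p[0];print(p[i],np.degrees(np.arctan2(d[1],d[0])),np.linalg.norm(d))
E
```

```text
bar top [ 0.5155 -0.2762  0.116 ] [ 0.5155 -0.2762  0.116 ] [ 0.5143 -0.2749  0.116 ]
bar base [ 0.5122 -0.281   0.034 ]
axis [0.539  0.0241 0.11  ] [0.539  0.0226 0.118 ]
side [0.5372 0.0222 0.118 ] [0.5363 0.0191 0.11  ]
[array([0.4807, 0.1569, 0.078 ]), array([ 0.4262, -0.0732,  0.078 ]), array([ 0.639 , -0.1238,  0.078 ]), array([0.6916, 0.111 , 0.078 ])]
-103.34095310486292 0.2364268144081265
-13.390669030993703 0.21875023791358586
77.38534096525997 0.24069631573942676
167.73746380042982 0.2157373300872609
[ 0.6336 -0.1279  0.078 ] -14.687442451662415 0.217712005940066
[0.4778 0.1608 0.078 ] 76.78683473988092 0.23987544051345
```

View pics/t3.png

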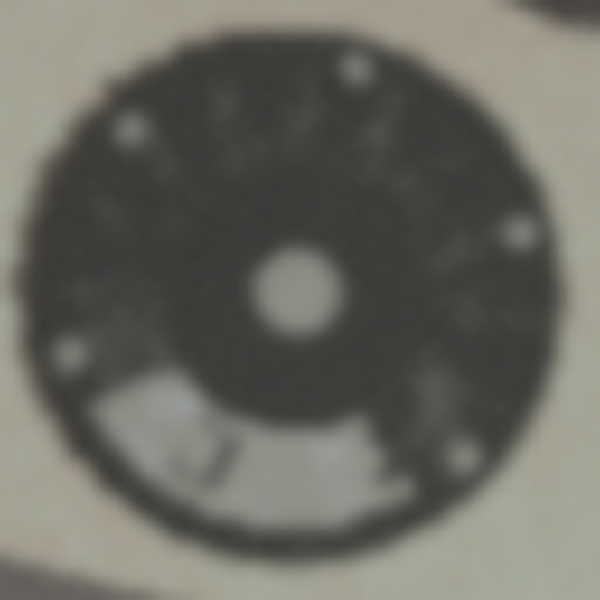

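View pics/s3.png

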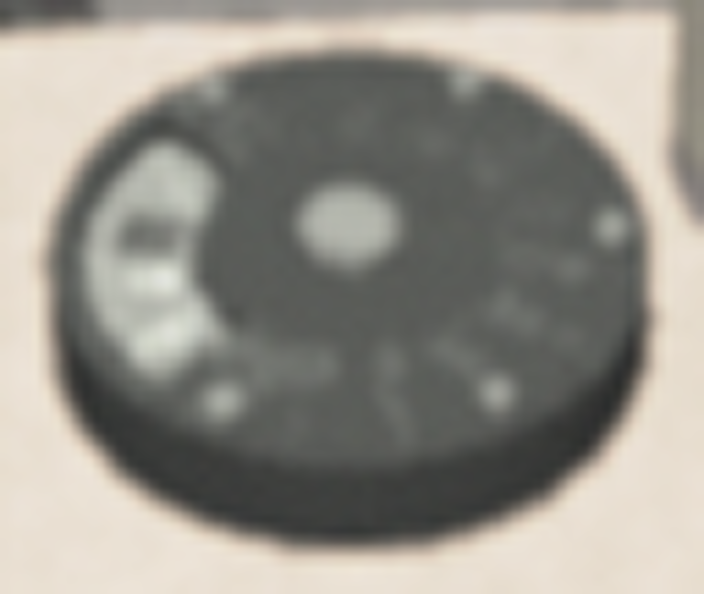

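The top view shows the spindle at about (331,191). One collar hole is fully inside the window at about (323,209), and a second is half hidden at the window's right end near (342,209). Next I'll refine these to subpixel.

```bash
cat > m.py <<'E'
from h import *
from scipy.optimize import least_squares
def cen(im,c,r,pol=1):
    g=cv2.cvtColor(im,cv2.COLOR_RGB2GRAY).astype(float)
    Y,X=np.mgrid[:g.shape[0],:g.shape[1]]
    m=np.hypot(X-c[0],Y-c[1])<r
    ring=(np.hypot(X-c[0],Y-c[1])>=r-1.5)&m
    b=np.median(g[ring]); w=np.where(m,np.clip(g-b-12,0,60),0)
    return np.array([(w*X).sum(),(w*Y).sum()])/w.sum()
def tri(d,z=None):
    f=lambda p:np.concatenate([px(n,p)-d[n] for n in d])
    r=least_squares(f,[.5,0,.1]);return r.x,r.fun
E
python3 - <<'E'
from m import *
t=cv2.imread("pics/top0.png")[:,:,::-1];s=cv2.imread("pics/side0.png")[:,:,::-1]
a=cen(t,(331.2,190.6),8);b=cen(s,(336.3,205),8)
print("spindle px",a,b,ray("top",a,.118),ray("side",b,.118),tri({"top":a,"side":b}))
tp=cen(t,(447.5,202.5),5);print("bartop px",tp,ray("top",tp,.116))
# bolts in top
for c in [(300+x/9.375,160+y/9.375) for x,y in((130,128),(356,68),(520,232),(463,455),(70,354))]:
    q=cen(t,c,4.0); P=ray("top",q,.11); d=P[:2]-ray("top",a,.118)[:2]
    print(q,P,np.hypot(*d),np.degrees(np.arctan2(d[1],d[0])))
x=manip.sense();from scipy.spatial.transform import Rotation as R
print(R.from_quat(x["tool_rot"]).as_matrix())
E
```

```text
spindle px [331.2977 190.649 ] [336.243  204.9275] [0.5388 0.0224 0.118 ] [0.5373 0.0228 0.118 ] (array([0.538 , 0.0226, 0.1182]), array([-0.066 ,  0.2911,  0.3078, -0.0372]))
bartop px [447.6829 202.7269] [ 0.5149 -0.2765  0.116 ]
[313.5287 173.3607] [0.5831 0.069  0.11  ] 0.06433841177458205 46.441343842149244
[338.225  165.8069] [0.6043 0.0058 0.11  ] 0.06756283600388376 -14.271823268919587
[357.0086 184.0841] [ 0.558  -0.0436  0.11  ] 0.06878781613982822 -73.77561891095363
[350.4215 209.5344] [ 0.492  -0.0279  0.11  ] 0.06872561173937601 -132.92519203915415
[307.1778 197.3111] [0.5208 0.0838 0.11  ] 0.06400413157376944 106.2894850786095
[[ 0.9346 -0.001   0.3558]
 [-0.3558 -0.0017  0.9345]
 [-0.0003 -1.     -0.0019]]
```

```bash
cat > ov.py <<'E'
from m import *
def overlay(im,n,name,ax,psi,win=166.6,box=(300,160,64,64),s=9):
    x,y,w,h=box
    c=cv2.resize(im[y:y+h,x:x+w],None,fx=s,fy=s,interpolation=cv2.INTER_CUBIC)[:,:,::-1].copy()
    def P(p): q=px(n,p); return ((q+.5-[x,y])*s-.5)
    def poly(pts,col): cv2.polylines(c,[np.int32(np.round([P(p) for p in pts]))],False,col,1,cv2.LINE_AA)
    pol=lambda r,a,z:np.array([ax[0]+r*np.cos(np.radians(a)),ax[1]+r*np.sin(np.radians(a)),z])
    poly([pol(.074,a,.11) for a in range(0,361,5)],(0,255,255))
    A=np.linspace(win-47,win+47,30)
    poly([pol(.038,a,.11) for a in A]+[pol(.064,a,.11) for a in A[::-1]]+[pol(.038,A[0],.11)],(0,0,255))
    for p in psi:
        e=np.array([np.cos(np.radians(p)),np.sin(np.radians(p)),0]);f=np.array([-e[1],e[0],0])
        for z,col in((.103,(0,255,0)),(.083,(255,0,0))):
            m=np.array([ax[0],ax[1],z])+.05*e
            poly([m+i*.0075*e+j*.00725*f for i,j in((-1,-1),(1,-1),(1,1),(-1,1),(-1,-1))],col)
    cv2.imwrite(f"pics/{name}.png",c)
E
python3 - <<'E'
from ov import *
t=cv2.imread("pics/top0.png")[:,:,::-1];s=cv2.imread("pics/side0.png")[:,:,::-1]
ax=(.538,.0226)
print(ray("top",(300+215/9.375-.5,160+460/9.375-.5),.1))
overlay(t,"top","ot",ax,[155.6,215.6]);overlay(s,"side","os",ax,[155.6,215.6],box=(303,182,70,60))
E
python3 -c "
import cv2,numpy as np
a=cv2.imread('pics/ot.png');b=cv2.imread('pics/os.png')
print(a.shape,b.shape)"
```

```text
[0.4933 0.0439 0.1   ]
(576, 576, 3) (540, 630, 3)
```

View pics/ot.png

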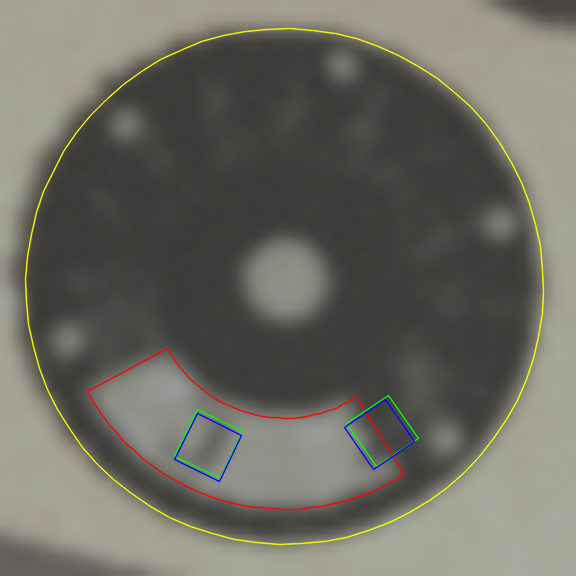

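View pics/os.png

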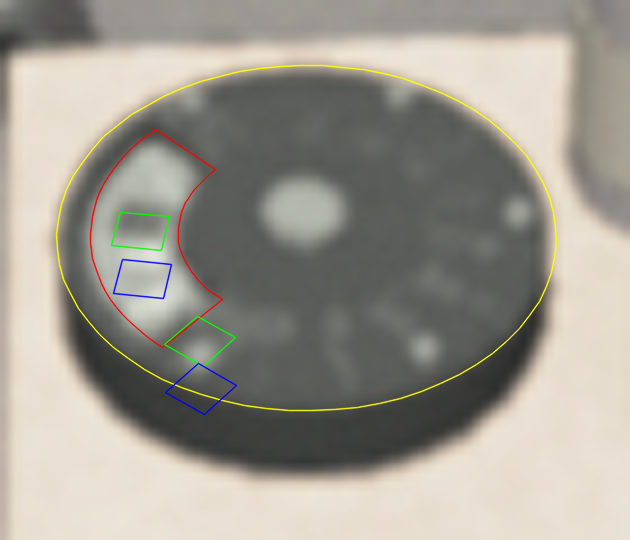

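Axis at (0.538, 0.0226), window centred at 166.6° and hole A at about 155°, with a triangulated spindle height of 0.118 m as expected. Next I'll move above the bar.

{"name": "apply_moves", "arguments": {
  "motion": [
    [85, 19.5, 0, -23.4, 0],
    [85, 19.5, 0, -23.4, 0],
    [85, 19.5, 0, -23.4, 0],
    [85, 19.5, 0, -23.4, 0],
    [85, 19.5, 0, -23.4, 0],
    [85, 19.5, 0, -23.4, 0],
    [85, 19.5, 0, -23.4, 0],
    [85, 19.5, 0, -23.4, 0],
    [85, 19.5, 0, -23.4, 0],
    [85, 19.5, 0, -23.4, 0],
    [85, 19.5, 0, -23.4, 0],
    [85, 19.5, 0, -23.4, 0]
  ],
  "squeeze": 70
}}

```text
t: 1.6
tcp_pos: [0.4662, -0.1273, 0.2312]
tool_rot: [-0.695, 0.128, -0.128, 0.696]
force: [1.5, 0.4, -0.3]
finger_gap: 0.997
```

```bash
cat > go.py <<'E'
from m import *
from scipy.spatial.transform import Rotation as R
def to(target,yaw=None):
    x=manip.sense();M=R.from_quat(x["tool_rot"]).as_matrix();d=M.T@(np.array(target)-x["tcp_pos"])/.03
    zy=np.degrees(np.arctan2(M[1,2],M[0,2]))
    print("t",x["t"],"tcp",x["tcp_pos"],"F",x["force"],"gap",x["finger_gap"]*85.4,"jaw yaw",zy)
    print("move",d,"twist",None if yaw is None else -((yaw-zy+90)%180-90)/10)
E
python3 -c "
from go import *
to((.514,-.2765,.055))"
```

```text
t 1.6 tcp [ 0.4662 -0.1273  0.2312] F [ 1.4895  0.3585 -0.2631] gap 85.14189856260823 jaw yaw 69.11521102570262
move [ 3.2632  5.8695 -4.0816] twist None
```

{"name": "apply_moves", "arguments": {
  "motion": [
    [85, 3.3, 0, -4.1, 0],
    [85, 3.3, 0, -4.1, 0],
    [85, 3.3, 0, -4.1, 0],
    [85, 3.3, 1.5, -4.1, 0],
    [85, 3.3, 3, -4.1, 0],
    [85, 3.3, 3, -4.1, 0]
  ]
}}

```text
t: 2.35
tcp_pos: [0.5121, -0.2735, 0.1377]
tool_rot: [-0.694, 0.131, -0.125, 0.697]
force: [-0.6, 0.5, -0.9]
finger_gap: 0.996
```

```bash
python3 -c "
from go import *
to((.514,-.2765,.055))
t=manip.snapshot('top');s=manip.snapshot('side')
crop(s,'s4',310,225,100,110,5);crop(t,'t4',400,160,100,80,6)"
```

```text
t 2.35 tcp [ 0.5121 -0.2735  0.1377] F [-0.6097  0.5208 -0.9162] gap 85.06691071498837 jaw yaw 69.1302865250558
move [ 0.1186  2.7564 -0.0797] twist None
```

View pics/s4.png

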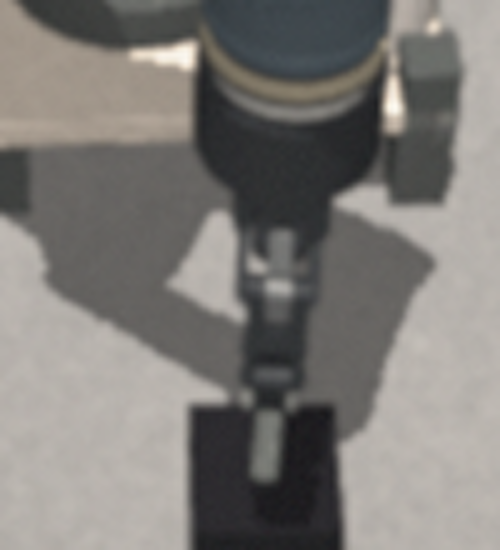

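View pics/t4.png

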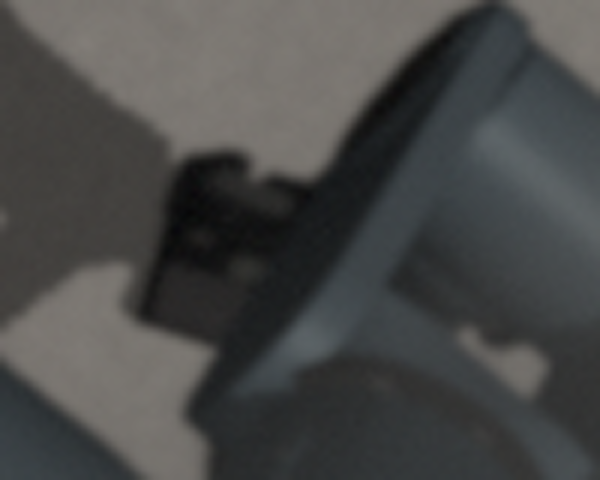

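The side view shows the bar at crop (265,445), directly under the gripper and between the fingers. The wrist covers it in the top view. I'll descend and grip.

{"name": "apply_moves", "arguments": {
  "motion": [
    [85, 0.1, 1.4, -0.1, 0],
    [85, 0.1, 2.7, -0.1, 0],
    [85, 0.1, 2.7, -0.1, 0],
    [30, 0.1, 2.7, -0.1, 0],
    [8, 0.1, 2.7, -0.1, 0],
    [8, 0.1, 2.7, -0.1, 0],
    [8, 0.1, 2.7, -0.1, 0],
    [8, 0.1, 2.7, -0.1, 0],
    [8, 0.1, 2.7, -0.1, 0],
    [8, 0.1, 2.7, -0.1, 0]
  ],
  "squeeze": 80
}}

```text
t: 3.7
tcp_pos: [0.5177, -0.2774, 0.0614]
tool_rot: [-0.694, 0.128, -0.129, 0.696]
force: [2.2, 6.1, 6.0]
finger_gap: 0.117
```

```bash
python3 -c "
from go import *
to((.514,-.2765,.055))"
```

```text
t 3.7 tcp [ 0.5177 -0.2774  0.0614] F [2.17   6.0626 5.968 ] gap 9.974838652199063 jaw yaw 69.0528222409138
move [-0.1244  0.2121 -0.0169] twist None
```

{"name": "apply_moves", "arguments": {
  "motion": [
    [8, 0, -0.5, 0, 0],
    [8, 0, -1.2, 0, 0],
    [8, 0, -2.4, 0, 0],
    [8, 0, -3.6, 0, 0],
    [8, 0, -4.8, 0, 0],
    [8, 0, -4.8, 0, 0],
    [8, 0, -4.8, 0, 0]
  ]
}}

```text
t: 4.58
tcp_pos: [0.5157, -0.2787, 0.2034]
tool_rot: [-0.695, 0.129, -0.127, 0.696]
force: [0.0, -0.4, -1.5]
finger_gap: 0.116
```

```bash
python3 -c "
from go import *
to((.5,.04,.205))
s=manip.snapshot('side')
cv2.imwrite('pics/side5.png',s[:,:,::-1])
crop(s,'s5',310,205,110,140,4)
x=manip.sense();print(px('side',x['tcp_pos']))"
```

```text
t 4.575 tcp [ 0.5157 -0.2787  0.2034] F [ 0.0068 -0.4269 -1.5496] gap 9.897753802022642 jaw yaw 69.15513538552486
move [-4.2704 -0.0399  9.74  ] twist None
[366.7629 273.3441]
```

View pics/s5.png

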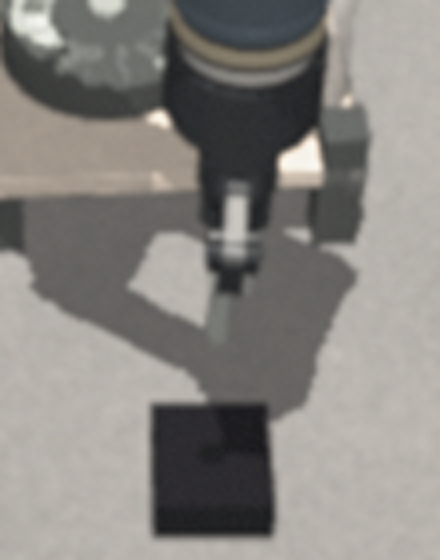

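```bash
python3 -c "
from go import *
s=cv2.imread('pics/side5.png')[:,:,::-1];crop(s,'s6',340,240,60,60,9)
p=np.array([.5157,-.2787,.0])
for z in (.258,.2034,.148): print(z,(px('side',p+[0,0,z])+.5-[340,240])*9)
"
```

```text
0.258 [257.7147 148.3465]
0.2034 [246.6243 303.4581]
0.148 [236.2207 448.9643]
```

View pics/s6.png

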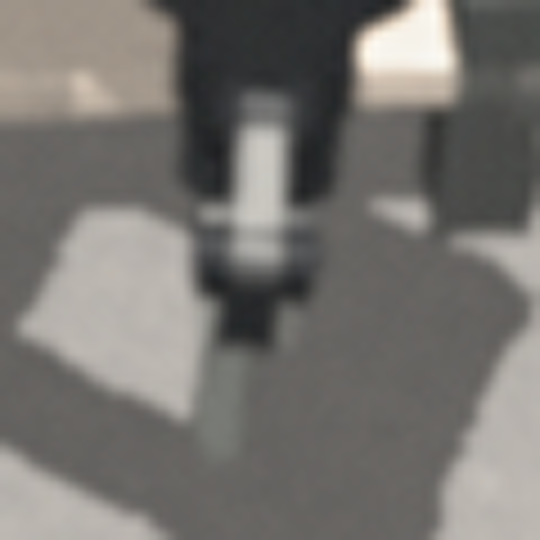

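```bash
python3 -c "
from go import *
to((.4961,.0421,.185),65)"
```

```text
t 4.625 tcp [ 0.5155 -0.2785  0.2028] F [ 0.3871  0.2871 -1.1952] gap 10.243839797073685 jaw yaw 69.15328083889848
move [-4.4052  0.6166  9.7554] twist 0.4153280838898482
```

{"name": "apply_moves", "arguments": {
  "motion": [
    [8, -0.7, 0, 1.5, 0],
    [8, -1.6, 0, 3.5, 0],
    [8, -2.5, 0, 5.5, 0.2],
    [8, -3.4, 0, 7.5, 0.4],
    [8, -4.1, 0, 9, 0.4],
    [8, -4.4, 0.3, 9.7, 0.4],
    [8, -4.4, 0.6, 9.75, 0.4],
    [8, -4.4, 0.6, 9.75, 0.4],
    [8, -4.4, 0.6, 9.75, 0.4]
  ]
}}

```text
t: 5.75
tcp_pos: [0.4975, 0.0399, 0.1859]
tool_rot: [0.691, -0.153, 0.152, -0.69]
force: [-0.2, 0.4, -0.8]
finger_gap: 0.12
```

```bash
python3 -c "
from go import *
to((.4961,.0421,.185),65)
s=manip.snapshot('side');t=manip.snapshot('top')
cv2.imwrite('pics/side6.png',s[:,:,::-1]);cv2.imwrite('pics/top6.png',t[:,:,::-1])
crop(s,'s7',290,160,80,80,7);crop(t,'t7',285,150,90,80,7)
p=np.array([.4927,.0437,0])
for z in (.15,.13,.103):print(z,(px('side',p+[0,0,z])+.5-[290,160])*7)
"
```

```text
t 5.75 tcp [0.4975 0.0399 0.1859] F [-0.1691  0.3792 -0.7953] gap 10.244735625851124 jaw yaw 65.0604755040187
move [-0.0724  0.0313  0.0469] twist 0.006047550401869728
0.15 [197.4313 241.9897]
0.13 [198.8913 281.1971]
0.103 [200.8117 332.7664]
```

View pics/s7.png

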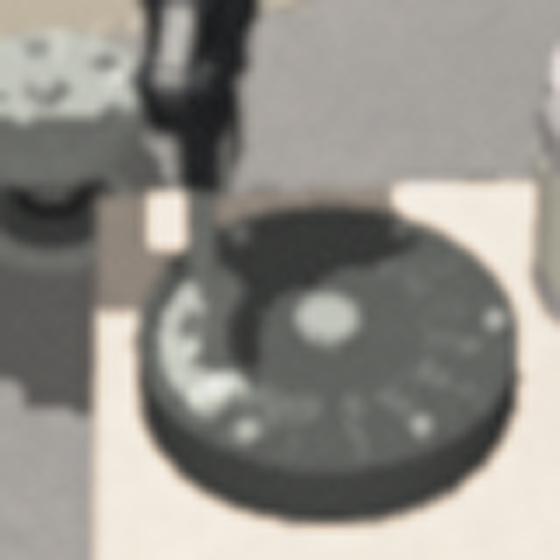

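View pics/t7.png

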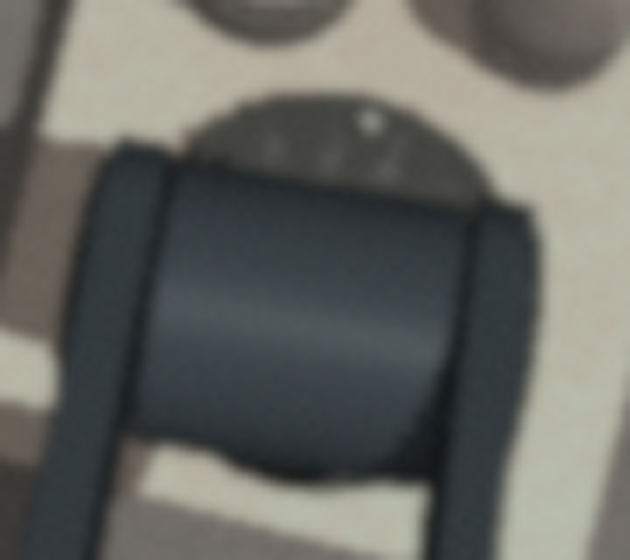

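```bash
cat > zoom.py <<'E'
from go import *
def z(im,name,x,y,w,h,s,marks=()):
    c=cv2.resize(im[y:y+h,x:x+w],None,fx=s,fy=s,interpolation=cv2.INTER_CUBIC)
    lo,hi=np.percentile(c,1),np.percentile(c,97);c=np.clip((c.astype(float)-lo)/(hi-lo),0,1)**.7*255
    c=c.astype(np.uint8)[:,:,::-1].copy()
    for n,p,col in marks:
        q=(px(n,p)+.5-[x,y])*s-.5; cv2.drawMarker(c,tuple(int(round(v)) for v in q),col,cv2.MARKER_CROSS,8,1)
    cv2.imwrite(f'pics/{name}.png',c)
E
python3 - <<'E'
from zoom import *
s=cv2.imread('pics/side6.png')[:,:,::-1]
a=np.array([.538,.0226])
z(s,'z7',303,180,40,40,14)
x=manip.sense();M=R.from_quat(x['tool_rot']).as_matrix()
tip=x['tcp_pos']+M@np.array([-.0038,.055,0]);print(tip,(px('side',tip)+.5-[303,180])*14)
for z_ in (.103,):
  for ph in (151,153,155,157): print(ph,(px('side',[a[0]+.05*np.cos(np.radians(ph)),a[1]+.05*np.sin(np.radians(ph)),z_])+.5-[303,180])*14)
E
```

```text
[0.4943 0.0415 0.1314] [226.3899 282.9293]
151 [223.4097 373.1615]
153 [221.3051 379.275 ]
155 [219.5056 385.4417]
157 [218.0143 391.6543]
```

View pics/z7.png

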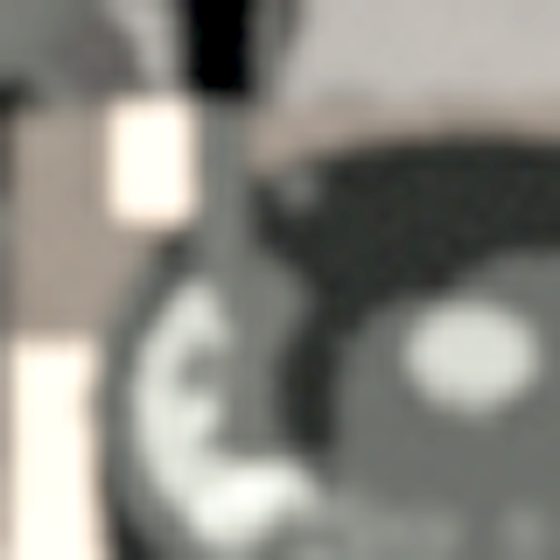

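{"name": "apply_moves", "arguments": {
  "motion": [
    [8, -0.07, 0.4, 0.05, 0],
    [8, -0.07, 0.8, 0.05, 0],
    [8, -0.07, 0.9, 0.05, 0],
    [8, -0.07, 1.0, 0.05, 0],
    [8, -0.07, 1.1, 0.05, 0],
    [8, -0.07, 1.1, 0.05, 0]
  ]
}}

```text
t: 6.6
tcp_pos: [0.4973, 0.044, 0.1533]
tool_rot: [-0.69, 0.151, -0.153, 0.691]
force: [3.2, 5.0, -4.0]
finger_gap: 0.12
```

```bash
cat > st.py <<'E'
from zoom import *
def st(ax=(.538,.0226),off=(-.0038,.055,0)):
    x=manip.sense();M=R.from_quat(x['tool_rot']).as_matrix()
    tip=x['tcp_pos']+M@np.array(off); d=tip[:2]-np.array(ax)
    ph=np.arctan2(d[1],d[0]); e=np.array([np.cos(ph),np.sin(ph)]);cw=np.array([e[1],-e[0]])
    print("t %.2f tcp %s jaw %.2f tip %s r %.4f phi %.2f | F tool x %.2f y %.2f z %.2f | F rad %.2f cw %.2f up %.2f T %s"%(x['t'],x['tcp_pos'],np.degrees(np.arctan2(M[1,2],M[0,2])),tip,np.hypot(*d),np.degrees(ph)%360,*(M.T@x['force']),x['force'][:2]@e,x['force'][:2]@cw,x['force'][2],x['ft_torque']))
    return x,M,tip
E
python3 -c "
from st import *
st()"
```

```text
t 6.60 tcp [0.4973 0.044  0.1533] jaw 65.10 tip [0.4941 0.0457 0.0983] r 0.0496 phi 152.30 | F tool x 0.82 y 4.02 z 5.87 | F rad -0.54 cw 5.92 up -4.00 T [ 0.9547 -0.6914 -0.0315]
```

{"name": "apply_moves", "arguments": {
  "motion": [
    [8, 0, 0, 0, 0],
    [8, 0, 0, 0, 0]
  ]
}}

```text
t: 6.85
tcp_pos: [0.4974, 0.044, 0.1533]
tool_rot: [-0.69, 0.151, -0.153, 0.691]
force: [2.0, 3.8, -2.2]
finger_gap: 0.117
```

```bash
python3 -c "
from st import *
st()
s=manip.snapshot('side')
z(s,'z8',303,180,40,40,14)
"
```

```text
t 6.85 tcp [0.4974 0.044  0.1533] jaw 65.11 tip [0.4941 0.0457 0.0983] r 0.0496 phi 152.24 | F tool x 0.20 y 2.25 z 4.31 | F rad 0.01 cw 4.32 up -2.24 T [ 0.9979 -0.6992  0.0044]
```

View pics/z8.png

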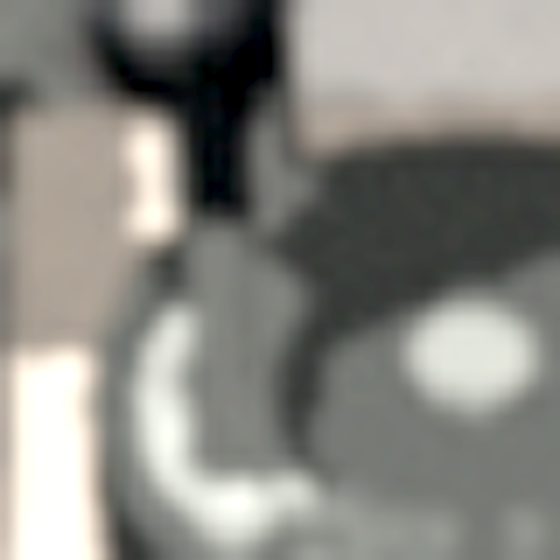

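{"name": "apply_moves", "arguments": {
  "motion": [
    [8, 0, 0.1, 0.04, 0],
    [8, 0, 0.2, 0.04, 0],
    [8, 0, 0.3, 0.04, 0],
    [8, 0, 0.35, 0.04, 0],
    [8, 0, 0.35, 0.04, 0]
  ]
}}

```text
t: 7.52
tcp_pos: [0.4972, 0.0448, 0.1429]
tool_rot: [-0.69, 0.152, -0.153, 0.691]
force: [4.6, 4.8, 0.3]
finger_gap: 0.112
```

```bash
python3 -c "
from st import *
st()"
```

```text
t 7.53 tcp [0.4972 0.0448 0.1429] jaw 65.12 tip [0.4939 0.0464 0.0879] r 0.0501 phi 151.60 | F tool x 2.17 y -0.31 z 6.32 | F rad -1.77 cw 6.44 up 0.32 T [ 1.0527 -0.634   0.0165]
```

```bash
cat > arc.py <<'E'
from st import *
def arc(ds,ax=(.538,.0226)):
    x,M,tip=st(ax)
    v=np.array([ax[0],ax[1],x['tcp_pos'][2]])-x['tcp_pos']
    for d in ds:
        Rz=R.from_euler('z',-d,degrees=True).as_matrix()
        p=-Rz@v+v; s=M.T@p/.03
        print(d,np.round(s,2),round(d/10,2))
E
python3 -c "
from arc import *
arc([2,4,6,8,10,12,14,16,18,20,22,24])"
```

```text
t 7.53 tcp [0.4972 0.0448 0.1429] jaw 65.12 tip [0.4939 0.0464 0.0879] r 0.0501 phi 151.60 | F tool x 2.17 y -0.31 z 6.32 | F rad -1.77 cw 6.44 up 0.32 T [ 1.0527 -0.634   0.0165]
2 [0.   0.   0.05] 0.2
4 [0.01 0.   0.11] 0.4
6 [0.02 0.   0.16] 0.6
8 [0.03 0.   0.21] 0.8
10 [0.04 0.   0.27] 1.0
12 [0.05 0.   0.32] 1.2
14 [0.07 0.   0.37] 1.4
16 [0.09 0.   0.42] 1.6
18 [0.11 0.   0.47] 1.8
20 [0.13 0.   0.52] 2.0
22 [0.15 0.   0.57] 2.2
24 [0.17 0.   0.62] 2.4
```

{"name": "apply_moves", "arguments": {
  "motion": [
    [8, 0, 0, 0.05, 0.2],
    [8, 0.01, 0, 0.11, 0.4],
    [8, 0.02, 0, 0.16, 0.6],
    [8, 0.03, 0, 0.21, 0.8],
    [8, 0.04, 0, 0.27, 1.0]
  ]
}}

```text
t: 8.15
tcp_pos: [0.4976, 0.0491, 0.1419]
tool_rot: [0.677, -0.213, 0.209, -0.672]
force: [-3.7, -6.8, 2.1]
finger_gap: 0.118
```

```bash
python3 -c "
from arc import *
arc([2,4,6,8,10,12,14,16])"
```

```text
t 8.15 tcp [0.4976 0.0491 0.1419] jaw 55.31 tip [0.494 0.051 0.087] r 0.0523 phi 147.17 | F tool x 0.85 y -2.04 z -7.74 | F rad -0.61 cw -7.75 up 2.10 T [-1.5867  0.8345  0.0468]
2 [-0.   -0.    0.06] 0.2
4 [ 0.   -0.    0.11] 0.4
6 [ 0.   -0.    0.17] 0.6
8 [ 0.01 -0.    0.22] 0.8
10 [ 0.02 -0.    0.28] 1.0
12 [ 0.03 -0.    0.34] 1.2
14 [ 0.04 -0.    0.39] 1.4
16 [ 0.05 -0.    0.45] 1.6
```

{"name": "apply_moves", "arguments": {
  "motion": [
    [8, 0, 0, 0.05, 0.2],
    [8, 0.01, 0, 0.11, 0.4],
    [8, 0.02, 0, 0.16, 0.6],
    [8, 0.03, 0, 0.21, 0.8],
    [8, 0.04, 0, 0.27, 1.0],
    [8, 0.05, 0, 0.32, 1.2],
    [8, 0.07, 0, 0.37, 1.4]
  ]
}}

```text
t: 9.02
tcp_pos: [0.503, 0.0567, 0.1417]
tool_rot: [0.648, -0.295, 0.288, -0.641]
force: [-7.5, -5.9, 3.3]
finger_gap: 0.118
```

```bash
python3 -c "
from arc import *
st()
s=manip.snapshot('side')
z(s,'z9',303,180,40,40,14)"
```

```text
t 9.03 tcp [0.503  0.0567 0.1417] jaw 41.31 tip [0.4997 0.0593 0.0868] r 0.0530 phi 136.20 | F tool x -0.54 y -3.17 z -9.53 | F rad 1.33 cw -9.40 up 3.31 T [-1.2911  1.4796  0.0522]
```

View pics/z9.png

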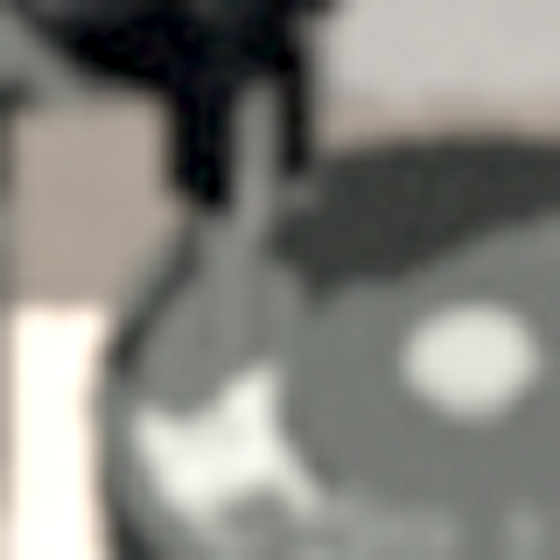

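{"name": "apply_moves", "arguments": {
  "motion": [
    [8, 0, 0, 0.05, 0.2],
    [8, 0.01, 0, 0.1, 0.4],
    [8, 0.01, 0, 0.14, 0.5],
    [8, 0.01, 0, 0.14, 0.5]
  ]
}}

```text
t: 9.57
tcp_pos: [0.5059, 0.0596, 0.1415]
tool_rot: [0.635, -0.323, 0.315, -0.627]
force: [-6.8, -6.1, 5.0]
finger_gap: 0.119
```

```bash
python3 -c "
from arc import *
st()"
```

```text
t 9.57 tcp [0.5059 0.0596 0.1415] jaw 36.35 tip [0.5028 0.0624 0.0866] r 0.0531 phi 131.43 | F tool x 0.91 y -4.89 z -9.15 | F rad -0.13 cw -9.13 up 5.02 T [-1.0874  1.4901  0.0224]
```

{"name": "apply_moves", "arguments": {
  "motion": [
    [8, 0, 0, -0.1, 0],
    [8, 0, 0, -0.12, 0],
    [8, 0, -0.4, -0.12, 0],
    [8, 0, -0.9, -0.12, 0],
    [8, 0, -1.4, -0.12, 0],
    [8, 0, -1.4, -0.12, 0]
  ]
}}

```text
t: 10.32
tcp_pos: [0.5118, 0.0596, 0.187]
tool_rot: [-0.63, 0.318, -0.322, 0.631]
force: [0.0, 0.1, -1.5]
finger_gap: 0.116
```

```bash
python3 -c "
from arc import *
x,_,_=st();print(x['q'])
s=manip.snapshot('side');cv2.imwrite('pics/side10.png',s[:,:,::-1])
z(s,'z10',300,170,50,50,12)"
```

```text
t 10.32 tcp [0.5118 0.0596 0.187 ] jaw 36.17 tip [0.5099 0.0627 0.132 ] r 0.0490 phi 125.06 | F tool x -0.07 y 1.46 z 0.07 | F rad 0.06 cw 0.08 up -1.46 T [-0.0092 -0.0127 -0.026 ]
[-0.1013  0.441   1.7568  0.0004  0.9374 -0.7328]
```

View pics/z10.png

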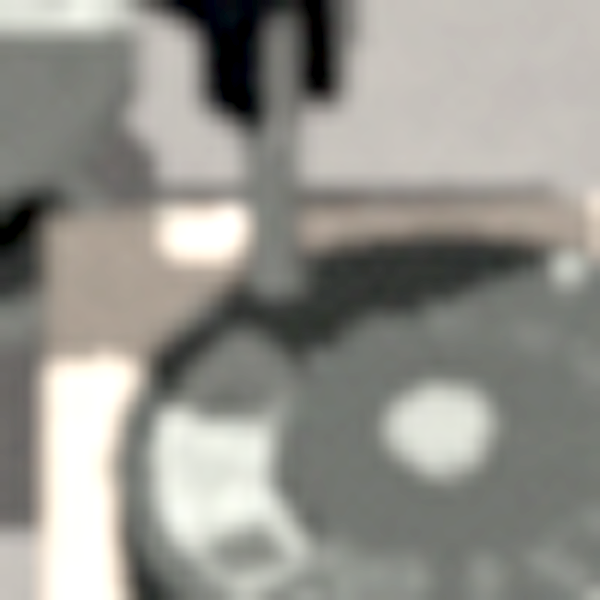

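```bash
python3 -c "
from ov import *
s=cv2.imread('pics/side10.png')[:,:,::-1]
s2=np.clip((s/255.)**.7*255,0,255).astype(np.uint8)
overlay(s2,'side','o10',(.538,.0226),[129.5,189.5],box=(300,185,50,50),s=12)"
```

```text
(no output)
```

View pics/o10.png

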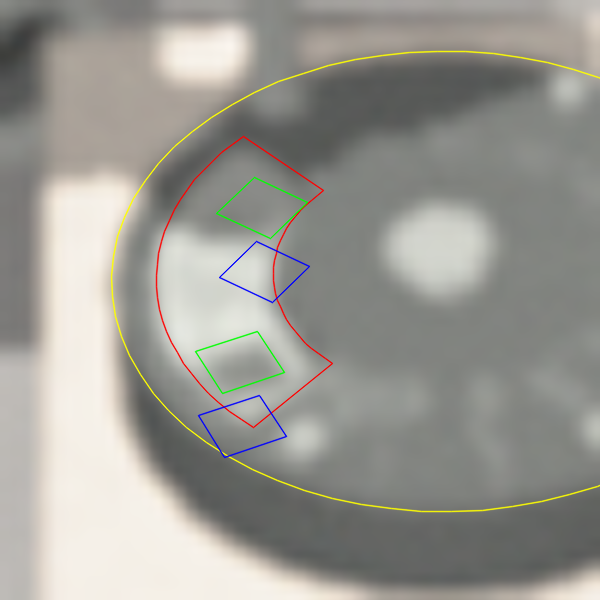

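```bash
python3 -c "
from st import *
x,M,tip=st()
print((px('side',tip)+.5-[300,170])*12, (px('side',tip+[0,0,.04])+.5-[300,170])*12)
to((.4924,.0149,.187),99.5)"
```

```text
t 10.38 tcp [0.5108 0.0597 0.1861] jaw 36.16 tip [0.5088 0.0627 0.1311] r 0.0496 phi 126.04 | F tool x -0.36 y 1.99 z 0.58 | F rad 0.35 cw 0.58 up -1.99 T [-0.0293  0.0199  0.0547]
[269.1235 289.3645] [265.2057 153.5333]
t 10.375 tcp [0.5108 0.0597 0.1861] F [ 0.2631  0.6285 -1.9851] gap 9.97703405084367 jaw yaw 36.163812211874145
move [ 0.8425 -0.0314 -1.3764] twist -6.333618778812587
```

{"name": "apply_moves", "arguments": {
  "motion": [
    [8, 0, 0, -0.2, -1],
    [8, 0.2, 0, -0.5, -2],
    [8, 0.4, 0, -0.8, -3],
    [8, 0.6, 0, -1.1, -4],
    [8, 0.8, 0, -1.3, -5],
    [8, 0.84, 0, -1.38, -6],
    [8, 0.84, 0, -1.38, -6.3],
    [8, 0.84, 0, -1.38, -6.3],
    [8, 0.84, 0, -1.38, -6.3],
    [8, 0.84, 0, -1.38, -6.3]
  ]
}}

```text
t: 11.62
tcp_pos: [0.491, 0.0149, 0.1848]
tool_rot: [-0.705, -0.056, 0.056, 0.705]
force: [-0.7, -0.6, -1.7]
finger_gap: 0.118
```

```bash
python3 -c "
from st import *
x,M,tip=st()
s=manip.snapshot('side');cv2.imwrite('pics/side11.png',s[:,:,::-1])
h=[('side',x['tcp_pos']+M@np.array([0,d,0]),(0,0,255)) for d in(-.019,0,.02,.04,.055)]
z(s,'z11',300,170,50,50,12,h)"
```

```text
t 11.62 tcp [0.491  0.0149 0.1848] jaw 99.14 tip [0.4872 0.0143 0.1298] r 0.0515 phi 189.32 | F tool x -0.77 y 1.66 z -0.44 | F rad 0.78 cw -0.44 up -1.66 T [ 0.0451 -0.0124  0.0331]
```

View pics/z11.png

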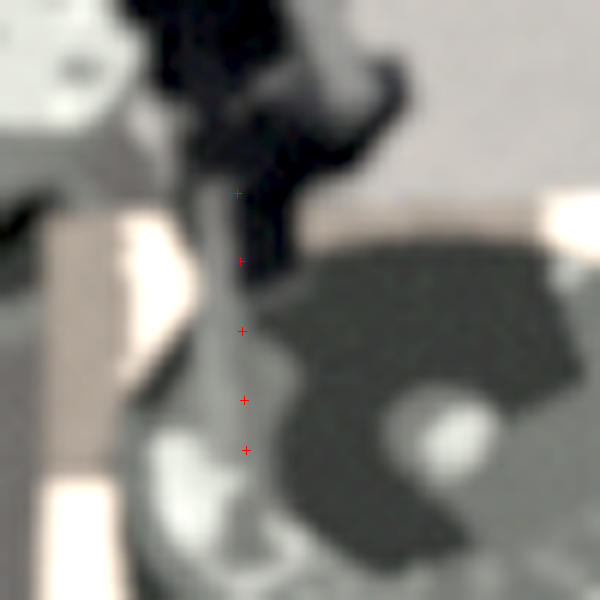

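{"name": "apply_moves", "arguments": {
  "motion": [
    [8, 0, 0.4, 0, 0],
    [8, 0, 0.7, 0, 0],
    [8, 0, 0.85, 0, 0],
    [8, 0, 1.0, 0, 0],
    [8, 0, 1.05, 0, 0],
    [8, 0, 1.05, 0, 0]
  ]
}}

```text
t: 12.42
tcp_pos: [0.492, 0.0139, 0.1535]
tool_rot: [0.706, 0.057, -0.056, -0.704]
force: [1.2, -4.4, -2.3]
finger_gap: 0.118
```

```bash
sed -i 's/off=(-.0038/off=(-.0027/' st.py; python3 -c "
from st import *
x,M,tip=st()"
```

```text
t 12.43 tcp [0.492  0.0139 0.1535] jaw 99.18 tip [0.4894 0.0134 0.0985] r 0.0494 phi 190.77 | F tool x 0.44 y 2.30 z -4.53 | F rad -0.31 cw -4.55 up -2.29 T [-1.0705 -0.3545  0.0108]
```

{"name": "apply_moves", "arguments": {
  "motion": [
    [8, 0, 0.15, -0.02, 0],
    [8, 0, 0.3, -0.02, 0],
    [8, 0, 0.37, -0.02, 0],
    [8, 0, 0.37, -0.02, 0]
  ]
}}

```text
t: 12.92
tcp_pos: [0.4921, 0.0135, 0.1422]
tool_rot: [0.705, 0.057, -0.056, -0.704]
force: [2.0, -6.5, -0.5]
finger_gap: 0.116
```

```bash
python3 -c "
from arc import *
arc([5,10,15,20,25,30])"
```

```text
t 12.93 tcp [0.4921 0.0135 0.1422] jaw 99.17 tip [0.4895 0.013  0.0872] r 0.0494 phi 191.18 | F tool x 0.92 y 0.48 z -6.77 | F rad -0.69 cw -6.80 up -0.47 T [-1.1851 -0.4569  0.0674]
5 [ 0.   -0.    0.14] 0.5
10 [ 0.01 -0.    0.27] 1.0
15 [ 0.04 -0.    0.41] 1.5
20 [ 0.08 -0.    0.54] 2.0
25 [ 0.12 -0.    0.66] 2.5
30 [ 0.18 -0.    0.79] 3.0
```

{"name": "apply_moves", "arguments": {
  "motion": [
    [8, 0, 0, 0.08, 0.3],
    [8, 0.01, 0, 0.16, 0.6],
    [8, 0.02, 0, 0.24, 0.9],
    [8, 0.03, 0, 0.32, 1.2],
    [8, 0.05, 0, 0.4, 1.5],
    [8, 0.08, 0, 0.48, 1.8],
    [8, 0.1, 0, 0.56, 2.1],
    [8, 0.13, 0, 0.63, 2.4],
    [8, 0.17, 0, 0.7, 2.7],
    [8, 0.21, 0, 0.78, 3.0],
    [8, 0.25, 0, 0.84, 3.3]
  ]
}}

```text
t: 14.3
tcp_pos: [0.4925, 0.0391, 0.1421]
tool_rot: [0.693, -0.147, 0.145, -0.691]
force: [-3.4, -9.2, 4.3]
finger_gap: 0.115
```

```bash
python3 -c "
from arc import *
arc([5,10,15,20,25,30])"
```

```text
t 14.30 tcp [0.4925 0.0391 0.1421] jaw 66.17 tip [0.4898 0.0401 0.0871] r 0.0513 phi 160.06 | F tool x 0.57 y -4.23 z -9.84 | F rad 0.08 cw -9.83 up 4.27 T [-1.8565  0.5595  0.0639]
5 [-0.   -0.    0.14] 0.5
10 [ 0.01 -0.    0.28] 1.0
15 [ 0.03 -0.    0.42] 1.5
20 [ 0.06 -0.    0.56] 2.0
25 [ 0.1  -0.    0.69] 2.5
30 [ 0.16 -0.    0.82] 3.0
```

{"name": "apply_moves", "arguments": {
  "motion": [
    [8, 0, 0, 0.05, 0.2],
    [8, 0.01, 0, 0.11, 0.4],
    [8, 0.02, 0, 0.16, 0.6],
    [8, 0.03, 0, 0.21, 0.8]
  ]
}}

```text
t: 14.8
tcp_pos: [0.4946, 0.0447, 0.1418]
tool_rot: [0.681, -0.196, 0.191, -0.679]
force: [-4.7, -8.3, 5.0]
finger_gap: 0.117
```

```bash
python3 -c "
from arc import *
st()"
```

```text
t 14.80 tcp [0.4946 0.0447 0.1418] jaw 58.20 tip [0.4919 0.046  0.0868] r 0.0517 phi 153.05 | F tool x 0.38 y -4.90 z -9.58 | F rad 0.40 cw -9.56 up 4.95 T [-1.6929  0.8542  0.0424]
```

{"name": "apply_moves", "arguments": {
  "motion": [
    [8, 0, 0, 0.05, 0.2],
    [8, 0.01, 0, 0.11, 0.4],
    [8, 0.02, 0, 0.16, 0.6],
    [8, 0.03, 0, 0.21, 0.8]
  ]
}}

```text
t: 15.3
tcp_pos: [0.4974, 0.0499, 0.1415]
tool_rot: [0.667, -0.244, 0.237, -0.663]
force: [-5.4, -7.7, 4.9]
finger_gap: 0.114
```

```bash
python3 -c "
from arc import *
st()"
```

```text
t 15.30 tcp [0.4974 0.0499 0.1415] jaw 50.19 tip [0.4947 0.0515 0.0865] r 0.0520 phi 146.25 | F tool x 0.72 y -4.84 z -9.41 | F rad 0.24 cw -9.40 up 4.91 T [-1.6486  1.0938 -0.0319]
```

{"name": "apply_moves", "arguments": {
  "motion": [
    [8, 0, 0, 0.05, 0.2],
    [8, 0.01, 0, 0.11, 0.4],
    [8, 0.02, 0, 0.16, 0.6],
    [8, 0.03, 0, 0.21, 0.8]
  ]
}}

```text
t: 15.8
tcp_pos: [0.5007, 0.0545, 0.1411]
tool_rot: [0.649, -0.291, 0.282, -0.644]
force: [-7.4, -6.9, 4.4]
finger_gap: 0.114
```

```bash
python3 -c "
from arc import *
st()"
```

```text
t 15.80 tcp [0.5007 0.0545 0.1411] jaw 42.19 tip [0.4982 0.0565 0.0861] r 0.0523 phi 139.61 | F tool x 0.13 y -4.25 z -10.16 | F rad 1.15 cw -10.05 up 4.35 T [-1.3397  1.4291  0.0525]
```

{"name": "apply_moves", "arguments": {
  "motion": [
    [8, 0, 0, 0.05, 0.2],
    [8, 0.01, 0, 0.11, 0.4],
    [8, 0.02, 0, 0.16, 0.6],
    [8, 0.03, 0, 0.21, 0.8]
  ]
}}

```text
t: 16.3
tcp_pos: [0.5046, 0.0586, 0.1407]
tool_rot: [0.627, -0.336, 0.326, -0.622]
force: [-7.9, -4.7, 3.0]
finger_gap: 0.118
```

```bash
python3 -c "
from arc import *
st()"
```

```text
t 16.30 tcp [0.5046 0.0586 0.1407] jaw 34.17 tip [0.5022 0.0608 0.0857] r 0.0524 phi 133.14 | F tool x -0.56 y -2.89 z -9.24 | F rad 1.96 cw -9.00 up 3.02 T [-1.0566  1.6104  0.0881]
```

{"name": "apply_moves", "arguments": {
  "motion": [
    [8, 0, 0, -0.08, 0],
    [8, 0, 0, -0.12, 0],
    [8, 0, -0.4, -0.12, 0],
    [8, 0, -0.9, -0.12, 0],
    [8, 0, -1.45, -0.12, 0],
    [8, 0, -1.45, -0.12, 0]
  ]
}}

```text
t: 17.05
tcp_pos: [0.5121, 0.0565, 0.1885]
tool_rot: [-0.623, 0.328, -0.334, 0.626]
force: [0.4, -0.1, -1.4]
finger_gap: 0.117
```

```bash
python3 -c "
from ov import *
from st import *
x,M,tip=st()
s=manip.snapshot('side');cv2.imwrite('pics/side12.png',s[:,:,::-1])
s2=np.clip((s/255.)**.7*255,0,255).astype(np.uint8)
overlay(s2,'side','o12',(.538,.0226),[130.5,190.5],box=(300,175,60,60),s=10)
print((px('side',tip)+.5-[300,175])*10)
to((.4914,.0137,.187),100.5)"
```

```text
t 17.05 tcp [0.5121 0.0565 0.1885] jaw 34.14 tip [0.5111 0.0587 0.1335] r 0.0450 phi 126.69 | F tool x 0.29 y 1.36 z 0.29 | F rad -0.31 cw 0.29 up -1.36 T [0.0601 0.0264 0.0092]
[236.183  192.5347]
t 17.1 tcp [0.511  0.0565 0.1875] F [-0.5223  0.274  -1.5597] gap 9.77219126176341 jaw yaw 34.14375219807299
move [ 0.8145  0.0117 -1.3416] twist -6.6356247801927
```

View pics/o12.png

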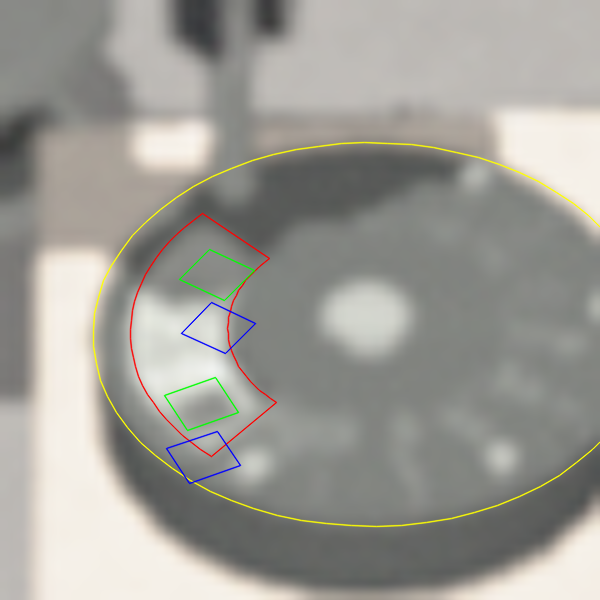

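{"name": "apply_moves", "arguments": {
  "motion": [
    [8, 0, 0, -0.2, -1],
    [8, 0.2, 0, -0.5, -2],
    [8, 0.4, 0, -0.8, -3],
    [8, 0.6, 0, -1.1, -4],
    [8, 0.8, 0, -1.3, -5],
    [8, 0.81, 0, -1.37, -6],
    [8, 0.81, 0, -1.37, -6.6],
    [8, 0.81, 0, -1.37, -6.6],
    [8, 0.81, 0.2, -1.37, -6.6],
    [8, 0.81, 0.4, -1.37, -6.6]
  ]
}}

```text
t: 18.35
tcp_pos: [0.4886, 0.0133, 0.1732]
tool_rot: [-0.704, -0.062, 0.062, 0.704]
force: [1.1, 0.6, -2.2]
finger_gap: 0.119
```

```bash
python3 -c "
from st import *
x,M,tip=st()
s=manip.snapshot('side')
h=[('side',x['tcp_pos']+M@np.array([-.0027,d,0]),(0,0,255)) for d in(0,.02,.04,.055)]
z(s,'z13',300,170,50,50,12,h)"
```

```text
t 18.35 tcp [0.4886 0.0133 0.1732] jaw 100.11 tip [0.4859 0.0128 0.1182] r 0.0530 phi 190.66 | F tool x 1.20 y 2.23 z 0.41 | F rad -1.21 cw 0.40 up -2.23 T [-0.0316 -0.0104 -0.0313]
```

View pics/z13.png

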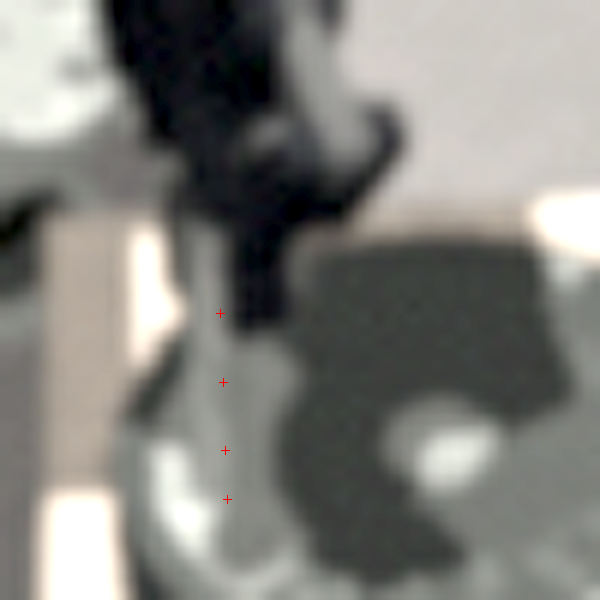

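{"name": "apply_moves", "arguments": {
  "motion": [
    [8, 0.06, 0, 0, 0],
    [8, 0.06, 0, 0, 0],
    [8, 0.06, 0, 0, 0]
  ]
}}

```text
t: 18.77
tcp_pos: [0.4905, 0.0135, 0.1738]
tool_rot: [0.704, 0.063, -0.062, -0.704]
force: [-0.6, 0.3, -0.9]
finger_gap: 0.116
```

```bash
python3 -c "
from st import *
x,M,tip=st()"
```

```text
t 18.77 tcp [0.4905 0.0135 0.1738] jaw 100.15 tip [0.4878 0.013  0.1188] r 0.0511 phi 190.83 | F tool x -0.52 y 0.94 z 0.36 | F rad 0.51 cw 0.37 up -0.94 T [ 0.0259 -0.0302  0.0346]
```

{"name": "apply_moves", "arguments": {
  "motion": [
    [8, 0.03, 0.2, 0, 0],
    [8, 0.03, 0.4, 0, 0],
    [8, 0.03, 0.5, 0, 0],
    [8, 0.03, 0.6, 0, 0],
    [8, 0.03, 0.7, 0, 0],
    [8, 0.03, 0.7, 0, 0]
  ]
}}

```text
t: 19.52
tcp_pos: [0.4924, 0.0127, 0.1526]
tool_rot: [0.705, 0.064, -0.062, -0.704]
force: [2.3, -4.3, -4.8]
finger_gap: 0.118
```

```bash
python3 -c "
from st import *
x,M,tip=st()"
```

```text
t 19.52 tcp [0.4924 0.0127 0.1526] jaw 100.18 tip [0.4898 0.0121 0.0976] r 0.0493 phi 192.28 | F tool x 1.44 y 4.81 z -4.67 | F rad -1.28 cw -4.73 up -4.80 T [-1.052  -0.5303 -0.0093]
```

{"name": "apply_moves", "arguments": {
  "motion": [
    [8, 0, 0.1, -0.03, 0],
    [8, 0, 0.2, -0.03, 0],
    [8, 0, 0.3, -0.03, 0],
    [8, 0, 0.34, -0.03, 0],
    [8, 0, 0.34, -0.03, 0]
  ]
}}

```text
t: 20.15
tcp_pos: [0.4923, 0.0123, 0.1426]
tool_rot: [0.705, 0.063, -0.062, -0.704]
force: [2.3, -4.6, 0.9]
finger_gap: 0.118
```

```bash
python3 -c "
from arc import *
st()"
```

```text
t 20.15 tcp [0.4923 0.0123 0.1426] jaw 100.17 tip [0.4898 0.0118 0.0876] r 0.0494 phi 192.63 | F tool x 1.41 y -0.93 z -4.94 | F rad -1.19 cw -5.00 up 0.94 T [-1.0543 -0.5471  0.0184]
```

{"name": "apply_moves", "arguments": {
  "motion": [
    [8, 0, 0, 0.05, 0.2],
    [8, 0.01, 0, 0.11, 0.4],
    [8, 0.02, 0, 0.16, 0.6],
    [8, 0.03, 0, 0.21, 0.8],
    [8, 0.03, 0, 0.21, 0.8]
  ]
}}

```text
t: 20.78
tcp_pos: [0.4912, 0.0179, 0.1426]
tool_rot: [0.708, 0.014, -0.014, -0.706]
force: [0.8, -7.6, 1.9]
finger_gap: 0.118
```

```bash
python3 -c "
from arc import *
st()"
```

```text
t 20.77 tcp [0.4912 0.0179 0.1426] jaw 92.24 tip [0.4885 0.0177 0.0876] r 0.0497 phi 185.68 | F tool x 0.52 y -1.84 z -7.60 | F rad -0.07 cw -7.61 up 1.85 T [-1.7108 -0.2583  0.0506]
```

{"name": "apply_moves", "arguments": {
  "motion": [
    [8, 0, 0, 0.05, 0.2],
    [8, 0.01, 0, 0.11, 0.4],
    [8, 0.02, 0, 0.16, 0.6],
    [8, 0.02, 0, 0.16, 0.6]
  ]
}}

```text
t: 21.28
tcp_pos: [0.4908, 0.0227, 0.1425]
tool_rot: [0.708, -0.024, 0.022, -0.706]
force: [0.4, -8.6, 3.3]
finger_gap: 0.119
```

```bash
python3 -c "
from arc import *
st()"
```

```text
t 21.27 tcp [0.4908 0.0227 0.1425] jaw 86.26 tip [0.488  0.0227 0.0875] r 0.0500 phi 179.90 | F tool x 0.92 y -3.31 z -8.60 | F rad -0.38 cw -8.63 up 3.33 T [-1.8676  0.0365 -0.0016]
```

{"name": "apply_moves", "arguments": {
  "motion": [
    [8, 0, 0, 0.05, 0.2],
    [8, 0.01, 0, 0.11, 0.4],
    [8, 0.02, 0, 0.16, 0.6],
    [8, 0.02, 0, 0.16, 0.6]
  ]
}}

```text
t: 21.78
tcp_pos: [0.4908, 0.0272, 0.1425]
tool_rot: [0.706, -0.061, 0.059, -0.703]
force: [-1.4, -9.5, 4.2]
finger_gap: 0.116
```

```bash
python3 -c "
from arc import *
st()"
```

```text
t 21.77 tcp [0.4908 0.0272 0.1425] jaw 80.29 tip [0.4879 0.0275 0.0875] r 0.0503 phi 174.43 | F tool x 0.17 y -4.17 z -9.62 | F rad 0.51 cw -9.59 up 4.20 T [-2.0119  0.3466  0.049 ]
```

{"name": "apply_moves", "arguments": {
  "motion": [
    [8, 0, 0, 0.05, 0.2],
    [8, 0.01, 0, 0.11, 0.4],
    [8, 0.02, 0, 0.16, 0.6],
    [8, 0.02, 0, 0.16, 0.6]
  ]
}}

```text
t: 22.28
tcp_pos: [0.4913, 0.0317, 0.1423]
tool_rot: [0.702, -0.098, 0.095, -0.699]
force: [-2.5, -10.0, 5.4]
finger_gap: 0.116
```

```bash
python3 -c "
from arc import *
st()"
```

```text
t 22.27 tcp [0.4913 0.0317 0.1423] jaw 74.31 tip [0.4884 0.0322 0.0874] r 0.0506 phi 169.03 | F tool x 0.28 y -5.38 z -10.29 | F rad 0.54 cw -10.26 up 5.43 T [-2.2514  0.6432  0.0086]
```

{"name": "apply_moves", "arguments": {
  "motion": [
    [8, 0, 0, 0.05, 0.2],
    [8, 0.01, 0, 0.11, 0.4],
    [8, 0.02, 0, 0.16, 0.6],
    [8, 0.02, 0, 0.16, 0.6]
  ]
}}

```text
t: 22.78
tcp_pos: [0.4921, 0.036, 0.1422]
tool_rot: [0.696, -0.136, 0.13, -0.693]
force: [-3.8, -10.9, 5.8]
finger_gap: 0.118
```

```bash
python3 -c "
from arc import *
st()"
```

```text
t 22.77 tcp [0.4921 0.036  0.1422] jaw 68.33 tip [0.4891 0.0368 0.0872] r 0.0509 phi 163.80 | F tool x 0.40 y -5.70 z -11.56 | F rad 0.66 cw -11.51 up 5.78 T [-2.4002  0.9434  0.1125]
```

{"name": "apply_moves", "arguments": {
  "motion": [
    [8, 0, 0, 0.05, 0.2],
    [8, 0.01, 0, 0.11, 0.4],
    [8, 0.02, 0, 0.16, 0.6],
    [8, 0.02, 0, 0.16, 0.6]
  ]
}}

```text
t: 23.28
tcp_pos: [0.4933, 0.0401, 0.142]
tool_rot: [0.689, -0.172, 0.165, -0.684]
force: [-5.2, -12.1, 7.3]
finger_gap: 0.113
```

```bash
python3 -c "
from arc import *
st()"
```

```text
t 23.27 tcp [0.4933 0.0401 0.142 ] jaw 62.35 tip [0.4903 0.0412 0.087 ] r 0.0512 phi 158.72 | F tool x 0.98 y -7.22 z -13.14 | F rad 0.42 cw -13.11 up 7.32 T [-2.5094  1.2315  0.0235]
```

{"name": "apply_moves", "arguments": {
  "motion": [
    [8, 0, 0, 0.05, 0.2],
    [8, 0.01, 0, 0.11, 0.4],
    [8, 0.02, 0, 0.16, 0.6],
    [8, 0.02, 0, 0.16, 0.6]
  ]
}}

```text
t: 23.78
tcp_pos: [0.4949, 0.0441, 0.1418]
tool_rot: [0.68, -0.209, 0.2, -0.674]
force: [-7.2, -12.1, 8.1]
finger_gap: 0.118
```

```bash
python3 -c "
from arc import *
st()"
```

```text
t 23.77 tcp [0.4949 0.0441 0.1418] jaw 56.37 tip [0.4919 0.0453 0.0868] r 0.0514 phi 153.76 | F tool x 0.69 y -7.92 z -14.16 | F rad 1.05 cw -14.05 up 8.07 T [-2.5635  1.5998  0.1196]
```

{"name": "apply_moves", "arguments": {
  "motion": [
    [8, 0, 0, 0.05, 0.2],
    [8, 0.01, 0, 0.11, 0.4],
    [8, 0.02, 0, 0.16, 0.6],
    [8, 0.02, 0, 0.16, 0.6],
    [8, 0.02, 0, 0.16, 0.6]
  ]
}}

```text
t: 24.4
tcp_pos: [0.4966, 0.0478, 0.1415]
tool_rot: [0.669, -0.245, 0.234, -0.662]
force: [-8.7, -11.6, 7.8]
finger_gap: 0.114
```

```bash
python3 -c "
from arc import *
x,M,t=st()
s=manip.snapshot('side')
z(s,'z14',300,170,50,50,12)"
```

```text
t 24.40 tcp [0.4966 0.0478 0.1415] jaw 50.39 tip [0.4936 0.0493 0.0866] r 0.0518 phi 149.00 | F tool x 0.61 y -7.56 z -14.65 | F rad 1.49 cw -14.48 up 7.76 T [-2.5478  1.8972  0.0903]
```

View pics/z14.png

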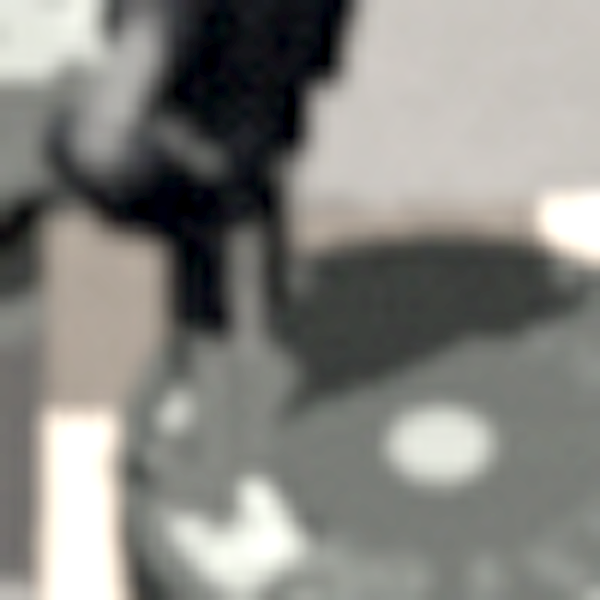

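{"name": "apply_moves", "arguments": {
  "motion": [
    [8, 0, 0, 0.05, 0.2],
    [8, 0.01, 0, 0.06, 0.2],
    [8, 0.01, 0, 0.06, 0.2],
    [8, 0.01, 0, 0.06, 0.2]
  ]
}}

```text
t: 24.95
tcp_pos: [0.4973, 0.0489, 0.1414]
tool_rot: [0.665, -0.257, 0.245, -0.657]
force: [-9.9, -12.7, 8.5]
finger_gap: 0.115
```

```bash
python3 -c "
from arc import *
x,M,t=st()"
```

```text
t 24.95 tcp [0.4973 0.0489 0.1414] jaw 48.39 tip [0.4943 0.0505 0.0864] r 0.0519 phi 147.49 | F tool x 0.95 y -8.27 z -16.15 | F rad 1.51 cw -15.98 up 8.51 T [-2.6426  2.0582  0.0699]
```

{"name": "apply_moves", "arguments": {
  "motion": [
    [8, 0, 0, -0.04, 0],
    [8, 0, 0, -0.08, 0],
    [8, 0, 0, -0.12, 0],
    [8, 0, 0, -0.12, 0]
  ]
}}

```text
t: 25.45
tcp_pos: [0.4969, 0.048, 0.1412]
tool_rot: [0.662, -0.257, 0.247, -0.659]
force: [-5.3, -5.5, 3.9]
finger_gap: 0.117
```

```bash
python3 -c "
from arc import *
x,M,t=st()"
```

```text
t 25.45 tcp [0.4969 0.048  0.1412] jaw 48.24 tip [0.4941 0.0498 0.0862] r 0.0516 phi 148.19 | F tool x -0.33 y -3.82 z -7.70 | F rad 1.61 cw -7.50 up 3.90 T [-1.2765  1.1828  0.0585]
```

{"name": "apply_moves", "arguments": {
  "motion": [
    [8, 0, 0, -0.05, 0],
    [8, 0, 0, -0.11, 0],
    [8, 0, 0, -0.11, 0]
  ]
}}

```text
t: 25.82
tcp_pos: [0.4989, 0.0461, 0.1417]
tool_rot: [0.661, -0.254, 0.251, -0.66]
force: [-3.4, -0.8, -3.8]
finger_gap: 0.116
```

```bash
python3 -c "
from arc import *
x,M,t=st()"
```

```text
t 25.82 tcp [0.4989 0.0461 0.1417] jaw 48.15 tip [0.4967 0.048  0.0867] r 0.0485 phi 148.44 | F tool x -2.01 y 3.78 z -2.85 | F rad 2.50 cw -2.45 up -3.77 T [-0.3571  0.5793  0.0048]
```

{"name": "apply_moves", "arguments": {
  "motion": [
    [12, 0, 0, 0, 0],
    [16, 0, 0, 0, 0],
    [24, 0, 0, 0, 0],
    [40, 0, 0, 0, 0],
    [60, 0, 0, 0, 0],
    [60, 0, 0, 0, 0],
    [60, 0, 0, 0, 0],
    [60, 0, -0.5, 0, 0],
    [60, 0, -1.5, 0, 0],
    [60, 0, -2.8, 0, 0],
    [60, 0, -4.2, 0, 0],
    [60, 0, -4.5, 0, 0]
  ]
}}

```text
t: 27.32
tcp_pos: [0.5024, 0.0455, 0.2803]
tool_rot: [-0.66, 0.25, -0.255, 0.661]
force: [0.4, -0.2, -0.4]
finger_gap: 0.704
```

```bash
python3 -c "
from arc import *
x,M,t=st()
s=manip.snapshot('side')
z(s,'z15',290,130,80,80,8);cv2.imwrite('pics/side15.png',s[:,:,::-1])"
```

```text
t 27.32 tcp [0.5024 0.0455 0.2803] jaw 48.16 tip [0.5008 0.0473 0.2253] r 0.0447 phi 146.47 | F tool x 0.42 y 0.44 z 0.13 | F rad -0.44 cw 0.07 up -0.44 T [-0.002   0.0157 -0.0334]
```

View pics/z15.png

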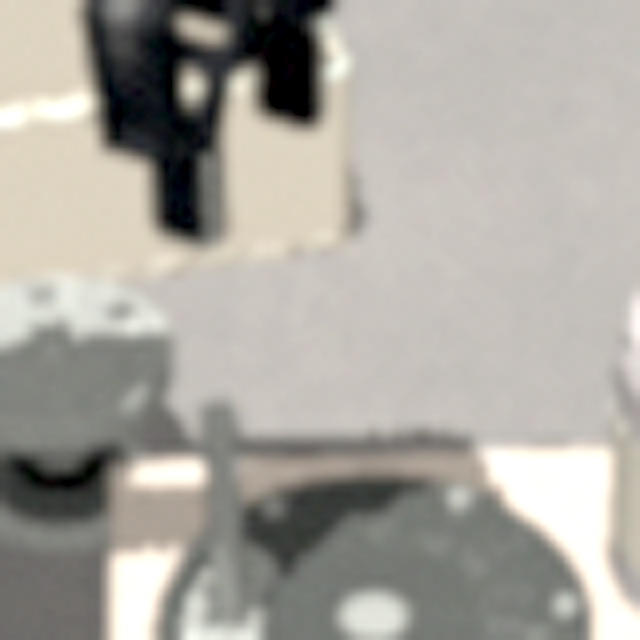

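{"name": "apply_moves", "arguments": {
  "motion": [
    [60, -1, -1, 0, 0],
    [60, -2.5, -1, 1, 0],
    [60, -4, -1, 2, 0],
    [60, -5, -1, 3, 0],
    [60, -5, -1, 3, 0],
    [60, -5, -1, 3, 0],
    [60, -5, -1, 3, 0],
    [60, -5, -1, 3, 0]
  ]
}}

```text
t: 28.38
tcp_pos: [0.4494, 0.2117, 0.3073]
tool_rot: [0.66, -0.253, 0.253, -0.66]
force: [0.3, 0.0, -0.3]
finger_gap: 0.704
```

```bash
python3 -c "
from ov import *
from zoom import *
x=manip.sense();print(x['t'],x['tcp_pos'],x['qd'],x['force'])
s=manip.snapshot('side');t=manip.snapshot('top')
cv2.imwrite('pics/side16.png',s[:,:,::-1]);cv2.imwrite('pics/top16.png',t[:,:,::-1])
z(s,'z16',290,140,100,100,6)
overlay(np.clip((t/255.)**.7*255,0,255).astype(np.uint8),'top','o16',(.538,.0226),[149,209],box=(270,110,130,110),s=6)"
```

```text
28.375 [0.4494 0.2117 0.3073] [ 0.0023 -0.0034 -0.0028  0.0005  0.0018  0.0008] [ 0.2583  0.021  -0.3203]
```

View pics/z16.png

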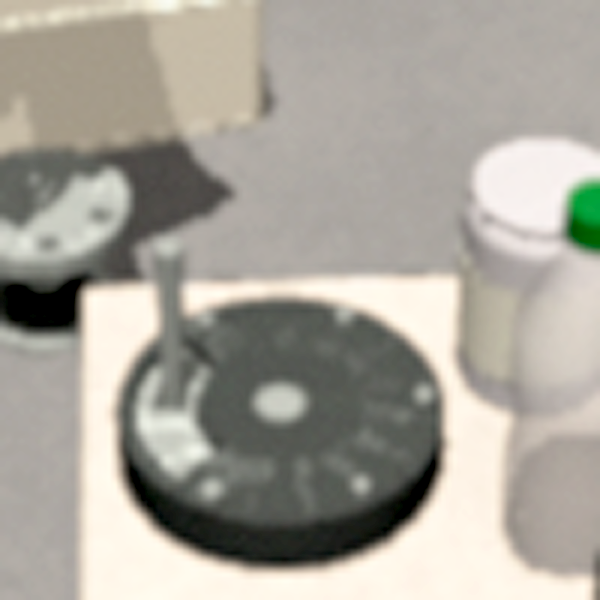

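View pics/o16.png

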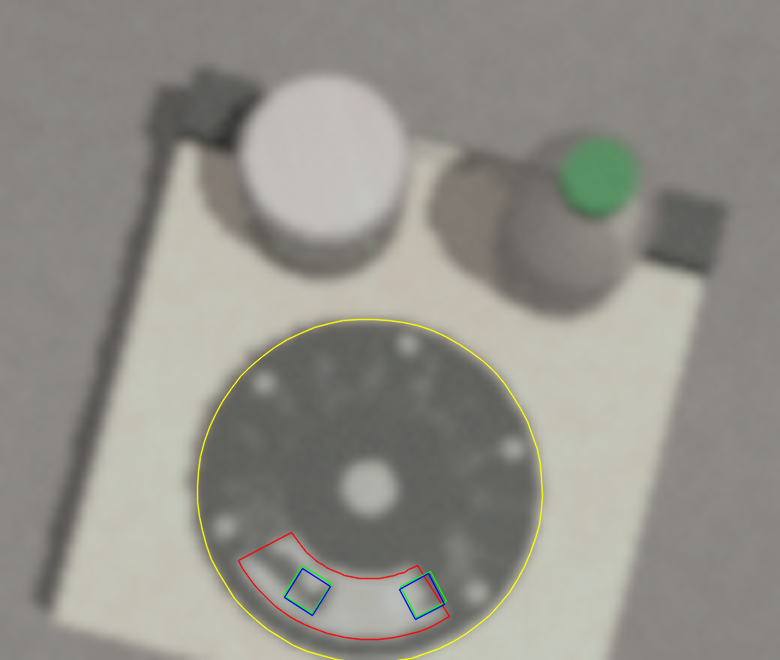

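View pics/top16.png

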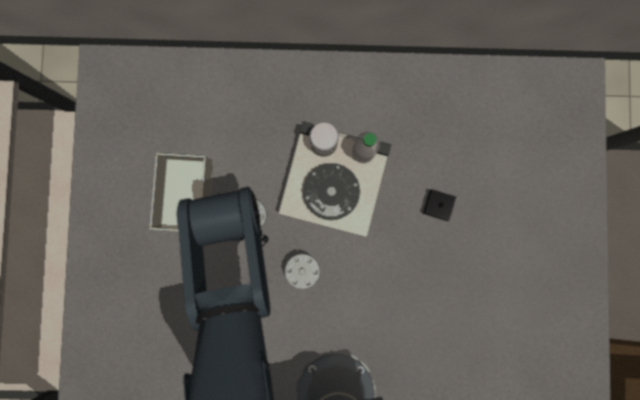

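```bash
python3 -c "
from station import manip
print(manip.sign_off())"
```

```text
the job is handed in; nothing more can be done
None
```

I screwed the levelling foot down onto its plate, left the bar standing in a collar hole and handed the job in at about 28.5 s. No verdict is reported, so the evidence is my own measurements.

- **Turning:** I used three holes in turn and moved the collar about 126° clockwise. The foot touched about 1.7 rad in, within the stated 1.2 to 1.9 rad.
- **Tightness:** Running free, the bar took about 9.0 to 10.0 N. I stopped at 16.0 N, which is about 6.4 N more. The wrist torque and the angle turned after contact agree, at about 7 N more and 0.5 rad. I estimate 85 to 100 N on the plate, but that load was never measured directly.
- **Uncertain point:** The force reading just before the last small nudge suggested a lower load, about 71 N. That is still inside the 50 to 120 N range.
- **Last pictures:** The bar stands nearly upright in its hole with the gripper well clear. The bottle, tin and basket look unmoved, though I only compared them by eye. The tool force read close to zero.

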